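Tap a stuck bowl-mould insert out to its stops with a mallet

ROBOT

A 7-joint arm with a two-finger parallel gripper is mounted at the origin on the work surface. World frame = base frame: x ahead of the robot, y to its left, z up, the work surface at z = 0. Lengths are in m, angles in rad, forces in N, time in s.
With the tool pointing down it reaches from about 0.4 to 0.85 m from the base axis. Payload 10.4 kg.
Tool frame: the origin (TCP) lies midway between the tips of the shut fingers; the grasp point (between the pads) lies 19 mm behind it; z points along the fingers, y is the line along which they close (so a half turn about z gives the same grasp; the last joint's range is limited). The gripper opens to 87 mm and grips with 3 to 60 N. Pads are 19 mm wide; open, the fingers measure 117 mm over their backs; the gripper's body (75 mm by 190 mm) begins 51 mm behind the grasp point.
Start: joints at [1.163, 0.332, -0.065, 1.46, 0.022, 1.35, -0.088], TCP at [0.235, -0.579, 0.223] pointing down, gripper open.
Joint ranges: [-2.6, 2.6], [-0.5, 2.12], [-1.47, 1.34], [0.16, 2.42], [-1.27, 4.41], [0.06, 2.06], [-2.6, 2.6]. Speed limits (rad/s): [2.22, 2.22, 2.79, 2.79, 3.14, 3.14, 3.14].

INTERFACE

Orientations are given as a unit quaternion [w, x, y, z].
In Python, from rig import manip gives the robot as it stands.
- The arm moves only by the tool move_arm, never from a script. Its argument "plan" is a list of rows, each a list of 7 numbers: the shift along the tool's x, y, z in units of 0.06 m (1.0 is 0.06 m), then the turn, a rotation vector about the tool's x, y, z in units of 10 degrees (1.0 is 10 degrees), then the closure, from -1 (fully open) to 1 (shut). A call has 1 to 8 rows; each row shifts and turns the commanded pose from where the row before left it, along the tool's axes as they then stand; what a row does not reach is not made up. A row lasts 1/8 s, in which the tool goes at most 62.5 mm and 10.7 degrees, less where a joint would pass 70% of its speed; a pose out of reach is approached as far as the arm can. A call with a number of a shift or a turn outside -1 to 1 is refused whole. A call with a gripper value outside its range is refused whole. The fingers move at their own pace and stop on an object; "force" is the grip in N (left out, the last holds). Time passes only in rows, so rows that do not move let the fingers close. It gives the time, the measured TCP pose, the force, the opening and the grip force at its end, in the units of the state.
- manip.get_state(): the state, without advancing time (a new reading comes with each control period).
- manip.get_image(name): name is "side" or "top" or "wrist"; returns (picture, depth): 420x560x3 uint8, red, green, blue; 420x560 float32, m along the optical axis (not along the pixel's ray), 0 where there is no reading.
- manip.camera_info(name): a dict with "camera_matrix" (3x3 intrinsics, pixels), "D" ([k1, k2, p1, p2, k3] as OpenCV has them; the pictures are not rectified), "extrinsics" (4x4, takes a point from camera to world coordinates). Camera axes: x right, y up, looking along -z (the intrinsics and any distortion apply to the point x, -y, -z); pixel columns grow to the right and rows downward; lengths in m; the calibration is good to about 2 mm. A picture is of the moment at which its call begins: read the wrist's pose just before it. camera_info takes no time and is no camera call; for the wrist camera it gives the pose at the moment of the call.
- manip.sign_off(): hands the job in; it is judged then, once.
Trained networks look in the newest picture that a camera, given by its name, has taken for a name from the list of things; names that differ only in an ending like _2 or _b are one class to them, and where a whole thing is asked for, a point or a joint stands for the part that bears it (a point fixed in the world has none). Each returns a list of dicts, best first, with "p" (0 to 1); they miss things now and then, are a little off and sometimes report something else, mostly with a low value. They report only what shows in the picture. A call takes as long as a camera call. They do not tell look-alikes from the thing itself.
- manip.regions_of(query, camera): "mask" (420x560 bool, what is visible of it) and "uv" ([column, row] in pixels, amid what is visible of it).
The state is a dict: "time": time; "qpos": joint angles; "joint_velocities": joint speeds; "joint_efforts": joint torques, N m; "eef_pos": TCP position; "eef_rot": TCP orientation; "force": force on the tool from outside, world axes, zero at the start; "ft_torque": the same for the moment, N m; "finger_gap": finger opening in m; "finger_force": force on a finger pad.
Only numpy, scipy, OpenCV 4.12 (cv2) and the standard library are available. Lean on these libraries where they do the work, as an engineer would, in place of code of your own. Each camera call takes 0.05 s, during which the arm holds its last target. There are 200 camera calls.

TASK

The bowl-mould insert is stuck in its blue-railed bolster. Take the mallet and with it tap the insert's two yellow pads lightly and in turn, left and right, so that it works forward, away from the pads' side, until both sides stand fully home against the red stops. Never press on it harder than 20 N, never let one side get more than 7 mm ahead of the other, touch the insert with nothing but the mallet and leave the loose things around alone; then stand the mallet upright in the middle of its black rubber mat again and let go.

Things in the scene. Friction and masses are not known exactly. Their poses are not given: they have to be found in the camera images.
- bolster: Fixed steel base plate (x -65 to +85 mm, 210 mm wide in y, 12 mm thick) with blue rails along both long sides (52 mm high) and two red stop blocks at its +x end. Origin: under its middle, on the table. Its x axis is the direction in which the insert works out (away from the yellow pads, towards the red stops); z is up.
- insert: Aluminium slab 110 x 146 mm with a round white cavity, 45 mm high; its -x end bar (160 mm wide, 50 mm high) carries two yellow pads. Origin: front face of the left pad; axes parallel to the bolster's when square. Stuck by friction: about 11 N along bolster +x on a pad moves that side only, turning it about the other pad; it stays where left. Pushed midway it needs 22 N: too much.
- pad_left (a point): Centre of the front face (facing the bolster's -x) of the left (+y) yellow pad, 36 mm wide in y and 32 mm high, 35 mm above the table. Bolster frame: y = +60 mm, x = -95 mm fully in, x = -75.9 mm at its stop. It starts 0 to 3 mm out; 19.1 mm is the full travel. At the stop it goes no farther and the force rises steeply.
- pad_right (a point): The same for the right (-y) yellow pad, at y = -60 mm in the bolster frame; x = -95 mm fully in, x = -75.9 mm at its stop.
- mallet: Loose small mallet, 250 g, standing on its head handle up. Origin: centre of the head's underside; z up. Head 76 mm long along its x axis between two orange striking faces (at x = +38 and -38 mm; 40 x 40 mm each, from 0 to 40 mm above the origin). Wooden handle 26 (x) x 22 (y) mm, from 40 to 102 mm above the origin; gripped across its 26 mm (x) it stays firm under a tap, across 22 mm it swivels.
- mat: Fixed black rubber mat 130 x 110 x 4 mm on the table, on which the mallet stands. Origin: centre of its underside.
- bowls: Fixed stack of white bowls 100 mm wide, 89 mm high, on a 130 x 110 mm plywood board; leave alone. Mat and bowls may stand on either side of the bolster.
- mug: Loose white mug, 72 mm wide, 90 mm high; leave alone.
- brush: Loose brush, 170 mm; leave alone.
- wrench: Loose wrench, 160 mm; leave alone.
- spacer: Loose brass block 60 x 30 x 20 mm; leave alone.
- jar: Loose jar with yellow cap, 52 mm wide, 70 mm high; leave alone.
- roller: Loose green roller standing on end, 36 mm wide, 90 mm high; leave alone.
Mind the look-alikes: they are no part of the job. Of the things that look like the mallet, the smallest one is meant.

How it is judged:
On the way, in this order (a step that is already met when the one before it is completed fails the run):
1. the mallet is lifted off its mat (z of mallet in the frame of mat above 0.02 m), for 0.1 s.
2. both sides of the insert are half way out (x of each of pad_left, pad_right in the frame of bolster above -0.0855 m), for 0.1 s.
3. both sides of the insert stand against their stops (within 1.5 mm) (x of each of pad_left, pad_right in the frame of bolster above -0.0774 m), for 0.2 s.
At the end, for the whole second after the job is handed in: Both sides of the insert are within 1.5 mm of their stops; the mallet stands upright (within 0.1 rad) at rest on its mat, its centre within 40 mm of the mat's centre, released (all of step 3 and horizontal distance between mallet and mat below 0.04 m and angle between mallet's own z axis and vertical below 0.1 rad and z of mallet in the frame of mat below 0.008 m and linear speed of mallet below 0.02 m/s); the robot touches nothing.
It fails at once if anything presses on the insert with more than 20 N (contact force between insert and anything else above 20 N).
It fails at once if one side of the insert is more than 7 mm ahead of the other (0.058 rad askew) (angle between the y axis of insert and the y axis of bolster, either way round above 0.0585 rad).
It fails at once if the gripper or arm itself touches the insert (contact force between any of the fingers, the arm and insert above 1 N).
It fails at once if another thing is moved more than 15 mm (distance of any of mug, brush, wrench, spacer, jar, roller from where it was at the start of the episode above 0.015 m).
It also fails if it takes over 72 s, if anything falls off the work surface, if the arm or the gripper's body presses on something with over 40 N, if the wrist force passes 120 N, or if a joint passes its speed limit or range.

## Working session

There is one attempt and no reset: what is moved stays moved. The work goes in short steps, Python scripts to look and compute and a tool call to move; the robot and the scene stay as the last step left them, time stands still between calls to the robot, and variables do not carry over. Pictures are saved under pics/ and viewed, at most 10 in all, crops included, and the job is handed in when it is done.

Besides the shell and the picture viewer there is one more tool, called after "Request:" as a command line: name --pt "numbers of a row" for each row, then --argument value for the rest. move_arm: Moves the arm, as the interface text tells. Shifts and turns lie within -1 to 1; 1 stands for 0.06 m of shift or 10 degrees of turn. Its arguments: {"type":"object","properties":{"plan":{"type":"array"},"force":{"type":"number"}},"required":["plan"]}

```bash
mkdir -p pics
cat > h.py <<'E'
import numpy as np, cv2
from rig import manip
def cloud(name,depth):
    c=manip.camera_info(name);K=np.array(c["camera_matrix"],float);D=np.array(c["D"],float);T=np.array(c["extrinsics"])
    h,w=depth.shape;u,v=np.meshgrid(np.arange(w),np.arange(h))
    p=cv2.undistortPoints(np.stack([u,v],-1).reshape(-1,1,2).astype(np.float64),K,D).reshape(h,w,2)
    P=np.stack([p[...,0]*depth,-p[...,1]*depth,-depth,np.ones_like(depth)],-1)@T.T
    P=P[...,:3];P[depth==0]=np.nan
    return P
def save(n,img): cv2.imwrite(f"pics/{n}.png",img[...,::-1])
E
python3 - <<'E'
from h import *
ims=[]
for c in("top","side"):
    im,d=manip.get_image(c);P=cloud(c,d);np.save(c,P);save(c,im)
    for q in("bolster","insert","pad_left","pad_right","mallet","mat","bowls","mug","brush","wrench","spacer","jar","roller"):
        for r in manip.regions_of(q,c)[:4]:
            m=r["mask"]; X=P[m]
            if len(X): print(c,q,round(r["p"],2),np.round(r["uv"]),m.sum(),np.round(np.nanmedian(X,0),3),np.round(np.nanpercentile(X,[2,98],axis=0),3).tolist())
s=manip.get_state();print(s)
E
```

```text
top bolster 0.6 [296. 186.] 3564 [ 0.595 -0.043  0.047] [[0.51, -0.14, 0.009], [0.678, 0.056, 0.056]]
top insert 0.93 [295. 197.] 2058 [ 0.575 -0.047  0.047] [[0.505, -0.122, 0.04], [0.643, 0.023, 0.054]]
top pad_left 0.59 [295. 195.] 2184 [ 0.574 -0.046  0.047] [[0.502, -0.125, 0.015], [0.645, 0.026, 0.054]]
top pad_left 0.39 [422. 185.] 214 [ 0.597 -0.425  0.086] [[0.584, -0.446, 0.009], [0.615, -0.416, 0.096]]
top pad_right 0.63 [294. 194.] 2162 [ 0.575 -0.046  0.047] [[0.505, -0.125, 0.037], [0.645, 0.026, 0.054]]
top pad_right 0.59 [423. 189.] 179 [ 0.598 -0.424  0.087] [[0.585, -0.445, 0.018], [0.615, -0.416, 0.095]]
top mallet 0.93 [188. 226.] 395 [0.477 0.28  0.045] [[0.443, 0.255, 0.003], [0.515, 0.315, 0.109]]
top mallet 0.81 [117. 242.] 798 [0.44  0.477 0.053] [[0.39, 0.44, 0.008], [0.485, 0.519, 0.137]]
top mallet 0.76 [157. 285.] 635 [0.312 0.357 0.054] [[0.282, 0.322, 0.016], [0.333, 0.417, 0.137]]
top mat 0.81 [182. 214.] 1106 [0.498 0.302 0.004] [[0.425, 0.239, -0.002], [0.555, 0.355, 0.01]]
top bowls 0.83 [374. 221.] 1517 [ 0.487 -0.274  0.056] [[0.423, -0.327, 0.004
[... 3221 characters left out ...]
3, -0.06467918,  1.46011647,  0.02161979,
        1.34991775, -0.08847297]), 'joint_velocities': array([-1.96912652e-04, -7.61264537e-06,  2.57894064e-04, -8.21529064e-04,
       -1.20213175e-03, -1.63759160e-03, -2.92465926e-04]), 'joint_efforts': array([ 4.25170729e-04, -6.23036313e+01,  2.46518129e-02, -3.90111887e+01,
       -6.11475552e-02,  3.15935723e-02,  1.21753129e-05]), 'eef_pos': array([ 0.23459882, -0.57930968,  0.22256965]), 'eef_rot': array([2.91065982e-05, 9.81548561e-01, 1.91213024e-01, 7.64346971e-07]), 'force': array([ 0.59327201,  0.42339029, -0.56919173]), 'ft_torque': array([-0.02061937,  0.00079181,  0.00517429]), 'finger_force': 0.0, 'finger_gap': 0.08702632997355517}
```

```bash
ls pics
```

```text
side.png
top.png
```

Run:
```python
import cv2
t=cv2.imread("pics/top.png");s=cv2.imread("pics/side.png")
cv2.imwrite("pics/t1.png",cv2.resize(t[110:310,80:450],(800,432),interpolation=cv2.INTER_CUBIC))
cv2.imwrite("pics/s1.png",cv2.resize(s[100:420,160:400],(600,800),interpolation=cv2.INTER_CUBIC)[:600])
```

```text
(no output)
```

View pics/t1.png

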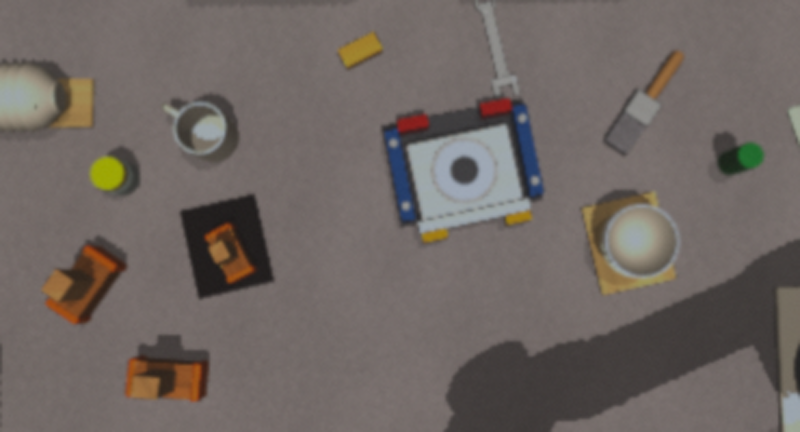

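View pics/s1.png

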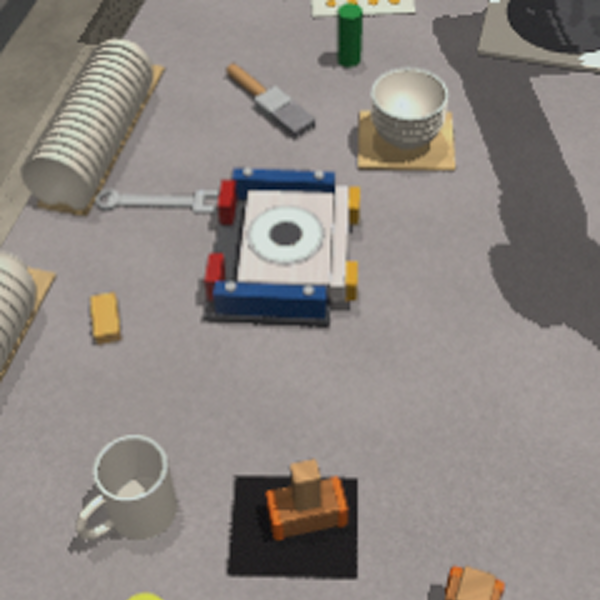

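Run:
```python
from h import *
def fit(X,name):
    X=X.astype(np.float32); r=cv2.minAreaRect(X[:,:2]*1000); print(name,len(X),np.round(r[0],1),np.round(r[1],1),round(r[2],1))
for c in("top","side"):
    P=np.load(c+".npy");im=cv2.imread(f"pics/{c}.png")[...,::-1].astype(int)
    R,G,B=im[...,0],im[...,1],im[...,2];x,y,z=P[...,0],P[...,1],P[...,2]
    def box(a,b,cc,d,z0,z1): return (x>a)&(x<b)&(y>cc)&(y<d)&(z>z0)&(z<z1)
    m=box(.41,.55,.22,.38,.038,.052);fit(P[m],c+" head top")
    m=box(.41,.55,.22,.38,.095,.115);fit(P[m],c+" handle top")
    m=box(.39,.58,.2,.39,-.01,.015)&(R<60)&(G<60);fit(P[m],c+" mat"); 
    m=box(.45,.72,-.18,.1,.035,.065)&(B>R+40);fit(P[m],c+" rails")
    m=box(.45,.72,-.18,.1,.0,.065)&(R>G+60)&(x>.6);fit(P[m],c+" stops")
    m=box(.45,.6,-.18,.1,.015,.065)&(R>B+60)&(G>B+30)
    n,l=cv2.connectedComponents(m.astype(np.uint8))
    for i in range(1,n):
        if (l==i).sum()>10: fit(P[l==i],c+" pad");print(np.nanpercentile(P[l==i],[5,50,95],axis=0).round(3).tolist())
```

```text
top head top 219 [479.5 284.9] [75.3 38.2] 26.7
top handle top 78 [479.4 285.7] [25.3 22.3] 24.8
top mat 1019 [491.4 296.9] [127.2 108.4] 12.2
top rails 413 [602.1 -44.4] [128.4 202.5] 10.4
top stops 150 [669.6 -31.5] [ 17.2 160.1] 10.2
top pad 52 [ 523.6 -119.2] [13.1 34.8] 9.6
[[0.516, -0.135, 0.048], [0.524, -0.12, 0.052], [0.53, -0.103, 0.056]]
top pad 53 [499.8  -1.9] [13.1 35. ] 10.3
[[0.493, -0.018, 0.047], [0.499, -0.003, 0.051], [0.508, 0.013, 0.055]]
side head top 340 [479.9 286.7] [76.2 41.1] 27.0
side handle top 115 [479.8 286.4] [26.  23.7] 26.9
side mat 1323 [489.8 299.3] [128.  108.3] 12.4
side rails 438 [601.8 -43.6] [127.9 207.8] 10.2
side stops 136 [673.  -51.4] [ 17.  209.2] 10.6
side pad 61 [ 523.7 -118.8] [12.5 38.2] 12.9
[[0.516, -0.134, 0.029], [0.522, -0.111, 0.052], [0.53, -0.101, 0.056]]
side pad 68 [ 4.995e+02 -1.000e-01] [11.8 37.8] 13.1
[[0.492, -0.016, 0.029], [0.499, 0.007, 0.052], [0.506, 0.016, 0.055]]
```

```bash
cat > pl.py <<'E'
from h import *
from scipy.spatial.transform import Rotation as Ro
def plan(wps,nd=2):
    """wps: (x,y,z,heading of tool y deg,rows); tool assumed down"""
    s=manip.get_state();q=s["eef_rot"];R=Ro.from_quat([q[1],q[2],q[3],q[0]]);p=np.array(s["eef_pos"])
    for x,y,z,hd,n in wps:
        t=np.array([x,y,z]);h=np.radians(hd);ty=np.array([np.cos(h),np.sin(h),0]);tz=np.array([0,0,-1]);Rt=Ro.from_matrix(np.stack([np.cross(ty,tz),ty,tz],1))
        for k in range(n,0,-1):
            d=np.round(R.inv().apply((t-p)/k)/.06,nd); w=np.round((R.inv()*Rt).as_rotvec()/k/np.radians(10),nd)
            p=p+R.apply(d*.06); R=R*Ro.from_rotvec(w*np.radians(10)); print([*(d+0.).tolist(),*(w+0.).tolist()])
        print("->",p.round(4))
def st():
    s=manip.get_state();q=s["eef_rot"];R=Ro.from_quat([q[1],q[2],q[3],q[0]]).as_matrix()
    print(s["time"],s["eef_pos"].round(4),"head",np.degrees(np.arctan2(R[1,1],R[0,1])).round(2),"tz",R[:,2].round(3),"F",s["force"].round(2),"gap",s["finger_gap"].round(4),s["finger_force"])
E
python3 -c "
from pl import *
plan([(.43,-.30,.22,-33,7),(.50,0,.21,0,6),(.48,.286,.20,26.8,6)])"
```

```text
[0.68, -0.44, 0.01, 0.0, 0.0, -0.5]
[0.72, -0.38, 0.01, 0.0, 0.0, -0.5]
[0.75, -0.32, 0.0, 0.0, 0.0, -0.5]
[0.77, -0.25, 0.01, 0.0, 0.0, -0.5]
[0.79, -0.18, 0.0, 0.0, 0.0, -0.5]
[0.8, -0.11, 0.01, 0.0, 0.0, -0.5]
[0.81, -0.05, 0.0, 0.0, 0.0, -0.5]
-> [ 0.4298 -0.3001  0.2202]
[0.81, -0.29, 0.03, 0.0, 0.0, -0.55]
[0.83, -0.21, 0.03, 0.0, 0.0, -0.55]
[0.84, -0.13, 0.03, 0.0, 0.0, -0.55]
[0.86, -0.05, 0.03, 0.0, 0.0, -0.55]
[0.85, 0.03, 0.02, 0.0, 0.0, -0.55]
[0.85, 0.12, 0.03, 0.0, 0.0, -0.55]
-> [0.5002 0.     0.2099]
[0.79, -0.06, 0.03, 0.0, 0.0, -0.45]
[0.8, 0.01, 0.03, 0.0, 0.0, -0.45]
[0.79, 0.07, 0.03, 0.0, 0.0, -0.44]
[0.79, 0.13, 0.03, 0.0, 0.0, -0.45]
[0.77, 0.19, 0.02, 0.0, 0.0, -0.44]
[0.76, 0.25, 0.03, 0.0, 0.0, -0.45]
-> [0.4798 0.286  0.1997]
```

Request:
move_arm --pt "0.68 -0.44 0.01 0 0 -0.5 -1" --pt "0.72 -0.38 0.01 0 0 -0.5 -1" --pt "0.75 -0.32 0 0 0 -0.5 -1" --pt "0.77 -0.25 0.01 0 0 -0.5 -1" --pt "0.79 -0.18 0 0 0 -0.5 -1" --pt "0.8 -0.11 0.01 0 0 -0.5 -1" --pt "0.81 -0.05 0 0 0 -0.5 -1"

```text
time: 2.28
eef_pos: [0.4305, -0.2987, 0.2204]
eef_rot: [0.0, 0.878, 0.479, 0.0]
force: [-0.2, -0.6, -1.0]
finger_gap: 0.0868
finger_force: 0.0
```

Request:
move_arm --pt "0.81 -0.29 0.03 0 0 -0.55 -1" --pt "0.83 -0.21 0.03 0 0 -0.55 -1" --pt "0.84 -0.13 0.03 0 0 -0.55 -1" --pt "0.86 -0.05 0.03 0 0 -0.55 -1" --pt "0.85 0.03 0.02 0 0 -0.55 -1" --pt "0.85 0.12 0.03 0 0 -0.55 -1"

```text
time: 3.02
eef_pos: [0.5005, 0.0015, 0.2102]
eef_rot: [0.001, 0.706, 0.708, 0.0]
force: [1.2, 0.4, -0.4]
finger_gap: 0.087
finger_force: 0.0
```

Request:
move_arm --pt "0.79 -0.06 0.03 0 0 -0.45 -1" --pt "0.8 0.01 0.03 0 0 -0.45 -1" --pt "0.79 0.07 0.03 0 0 -0.44 -1" --pt "0.79 0.13 0.03 0 0 -0.45 -1" --pt "0.77 0.19 0.02 0 0 -0.44 -1" --pt "0.76 0.25 0.03 0 0 -0.45 -1" --pt "0 0 0 0 0 0 -1" --pt "0 0 0 0 0 0 -1"

```text
time: 4.03
eef_pos: [0.48, 0.2856, 0.1996]
eef_rot: [0.0, 0.524, 0.852, -0.0]
force: [0.1, -0.4, -0.4]
finger_gap: 0.0871
finger_force: 0.0
```

Run:
```python
from pl import *
st()
im,d=manip.get_image("wrist");P=cloud("wrist",d);save("w1",im)
x,y,z=P[...,0],P[...,1],P[...,2]
for a,b,n in((.035,.052,"head"),(.09,.115,"handle")):
    m=(x>.4)&(x<.56)&(y>.2)&(y<.38)&(z>a)&(z<b)
    if m.sum()>20: print(n,m.sum(),cv2.minAreaRect((P[m][:,:2]*1000).astype(np.float32)),np.nanmedian(z[m]))
plan([(.48,.286,.056,26.8,4)])
```

```text
Traceback (most recent call last):
  File "pl.py", line 14, in st
    print(s["time"],s["eef_pos"].round(4),"head",np.degrees(np.arctan2(R[1,1],R[0,1])).round(2),"tz",R[:,2].round(3),"F",s["force"].round(2),"gap",s["finger_gap"].round(4),s["finger_force"])
                                                                                                                                                   ^^^^^^^^^^^^^^^^^^^^^
AttributeError: 'float' object has no attribute 'round'
```

```bash
sed -i 's/s\["finger_gap"\].round(4)/round(s["finger_gap"],4)/' pl.py
python3 - <<'E'
from pl import *
st()
im,d=manip.get_image("wrist");P=cloud("wrist",d);save("w1",im)
x,y,z=P[...,0],P[...,1],P[...,2]
for a,b,n in((.035,.052,"head"),(.09,.115,"handle")):
    m=(x>.4)&(x<.56)&(y>.2)&(y<.38)&(z>a)&(z<b)
    if m.sum()>20: print(n,m.sum(),cv2.minAreaRect((P[m][:,:2]*1000).astype(np.float32)),np.nanmedian(z[m]))
plan([(.48,.286,.056,26.8,4)])
E
```

```text
4.025 [0.48   0.2856 0.1996] head 26.81 tz [-0. -0. -1.] F [ 0.11 -0.43 -0.41] gap 0.0871 0.0
head 2082 ((478.12939453125, 286.42230224609375), (76.09921264648438, 40.014747619628906), 26.928695678710938) 0.044290698373323306
handle 947 ((478.11639404296875, 286.798095703125), (25.737884521484375, 21.634185791015625), 26.907676696777344) 0.10613905504560162
[0.01, 0.0, 0.6, 0.0, 0.0, 0.0]
[0.0, 0.0, 0.6, 0.0, 0.0, 0.0]
[0.01, 0.0, 0.6, 0.0, 0.0, 0.0]
[0.0, 0.0, 0.59, 0.0, 0.0, -0.01]
-> [0.4798 0.2858 0.0563]
```

Request:
move_arm --pt "0 0 0.7 0 0 0 -1" --pt "-0.01 0 0.7 0 0 0 -1" --pt "0 0 0.6 0 0 0 -1" --pt "0 0 0.4 0 0 0 -1" --pt "0 0 0 0 0 0 -1" --pt "0 0 0 0 0 0 1" --pt "0 0 0 0 0 0 1" --pt "0 0 0 0 0 0 1" --force 50

```text
time: 5.08
eef_pos: [0.4806, 0.2856, 0.0565]
eef_rot: [0.0, 0.524, 0.852, 0.0]
force: [0.7, 0.4, 0.0]
finger_gap: 0.0648
finger_force: 0.0
```

Request:
move_arm --pt "0 0 0 0 0 0 1" --pt "0 0 0 0 0 0 1"

```text
time: 5.32
eef_pos: [0.4801, 0.2855, 0.0558]
eef_rot: [0.0, 0.524, 0.852, 0.0]
force: [0.1, 0.2, -0.4]
finger_gap: 0.0451
finger_force: 0.0
```

Run:
```python
from pl import *
st()
import math
b=math.radians(10.3);u=np.array([math.cos(b),math.sin(b)]);v=np.array([-u[1],u[0]])
L=np.array([.4933,-.0022]);R=np.array([.5172,-.1203])
print("L,R along u,v",L@u,L@v,R@u,R@v)
z=manip.get_state()["eef_pos"][2]
print("standoff L", L-u*.058)
```

```text
5.325 [0.4801 0.2855 0.0558] head 26.85 tz [ 0. -0. -1.] F [ 0.13  0.21 -0.35] gap 0.0451 0.0
L,R along u,v 0.4849571243393601 -0.09036767980034906 0.4873554351407308 -0.21083787572158108
standoff L [ 0.43623467 -0.01257053]
```

Request:
move_arm --pt "0 0 0 0 0 0 1" --pt "0 0 0 0 0 0 1" --pt "0 0 0 0 0 0 1" --pt "0 0 0 0 0 0 1" --pt "0 0 -0.2 0 0 0 1" --pt "0 0 -0.5 0 0 0 1" --pt "0 0 -0.6 0 0 0 1" --pt "0 0 0 0 0 0 1"

```text
time: 6.32
eef_pos: [0.4814, 0.2866, 0.1369]
eef_rot: [0.001, 0.524, 0.852, 0.002]
force: [0.1, -0.5, -3.7]
finger_gap: 0.0256
finger_force: 50.0
```

Run:
```python
from pl import *
st()
plan([(.43,.08,.14,12,6),(.425,-.014,.1,10.3,3),(.425,-.0145,.067,10.3,2)])
```

```text
6.325 [0.4814 0.2866 0.1369] head 26.85 tz [ 0.005  0.002 -1.   ] F [ 0.08 -0.5  -3.73] gap 0.0256 49.99916770029813
[-0.45, -0.39, -0.01, 0.0, 0.0, 0.25]
[-0.46, -0.37, -0.01, 0.01, 0.0, 0.25]
[-0.48, -0.34, -0.01, 0.0, 0.0, 0.25]
[-0.49, -0.32, -0.01, 0.01, 0.0, 0.25]
[-0.51, -0.3, -0.01, 0.0, 0.0, 0.24]
[-0.52, -0.29, -0.01, 0.01, 0.0, 0.25]
-> [0.4298 0.0802 0.14  ]
[-0.51, -0.13, 0.22, 0.0, 0.0, 0.06]
[-0.51, -0.13, 0.22, 0.0, 0.0, 0.05]
[-0.5, -0.13, 0.23, 0.0, 0.0, 0.06]
-> [ 0.4249 -0.0138  0.0998]
[-0.01, 0.0, 0.27, 0.0, 0.0, 0.0]
[0.0, 0.0, 0.28, 0.0, 0.0, 0.0]
-> [ 0.425  -0.0144  0.0668]
```

Request:
move_arm --pt "-0.45 -0.39 0 0 0 0.25 1" --pt "-0.46 -0.37 0 0 0 0.25 1" --pt "-0.48 -0.34 0 0 0 0.25 1" --pt "-0.49 -0.32 0 0 0 0.25 1" --pt "-0.51 -0.3 0 0 0 0.24 1" --pt "-0.52 -0.29 0 0 0 0.25 1" --pt "0 0 0 0 0 0 1"

```text
time: 7.2
eef_pos: [0.4276, 0.0762, 0.133]
eef_rot: [0.0, 0.631, 0.775, -0.001]
force: [-0.8, 0.1, -2.9]
finger_gap: 0.0257
finger_force: 50.0
```

Request:
move_arm --pt "-0.51 -0.13 0.22 0 0 0.06 1" --pt "-0.51 -0.13 0.22 0 0 0.05 1" --pt "-0.5 -0.13 0.22 0 0 0.06 1" --pt "0 0 0.25 0 0 0 1" --pt "0 0 0.25 0 0 0 1" --pt "0 0 0 0 0 0 1" --pt "0 0 0 0 0 0 1"

```text
time: 8.07
eef_pos: [0.4239, -0.0142, 0.0644]
eef_rot: [0.0, 0.641, 0.768, 0.0]
force: [-0.1, 0.2, -2.6]
finger_gap: 0.0258
finger_force: 50.0
```

Run:
```python
from pl import *
st()
im,d=manip.get_image("side");P=cloud("side",d);save("s2",im)
cv2.imwrite("pics/s2.png",cv2.resize(im[120:280,190:400,::-1],(788,600)))
def show(c,im,P):
    im=im.astype(int);R,G,B=im[...,0],im[...,1],im[...,2];x,y,z=P[...,0],P[...,1],P[...,2]
    m=(x>.36)&(x<.5)&(y>-.08)&(y<.06)&(z>.045)&(z<.065)&(R>B+30)
    print(c,m.sum(),cv2.minAreaRect((P[m][:,:2]*1000).astype(np.float32)) if m.sum()>20 else "",np.nanmedian(z[m]))
show("side",im,P)
plan([(.43,-.0145,.067,10.3,1)])
```

```text
8.075 [ 0.4239 -0.0142  0.0644] head 10.33 tz [ 0.  0. -1.] F [-0.07  0.19 -2.59] gap 0.0258 49.99914635438472
side 244 ((444.3664855957031, -8.530746459960938), (115.66921997070312, 37.931312561035156), 9.406210899353027) 0.05353034542812607
[-0.02, 0.1, -0.04, 0.0, 0.0, 0.0]
-> [ 0.4301 -0.0145  0.067 ]
```

View pics/s2.png

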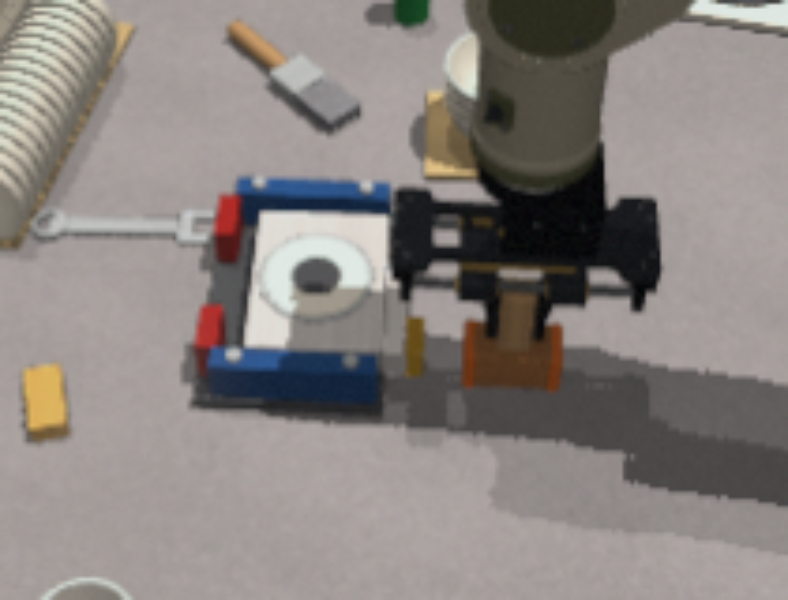

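Request:
move_arm --pt "0 0.2 0 0 0 0 1" --pt "0 0.2 0 0 0 0 1" --pt "0 0.06 0 0 0 0 1" --pt "0 0 0 0 0 0 1" --pt "0 0.01 0 0 0 0 1" --pt "0 0.01 0 0 0 0 1"

```text
time: 8.88
eef_pos: [0.4517, -0.01, 0.0641]
eef_rot: [0.0, 0.641, 0.767, -0.0]
force: [-0.2, -0.1, -3.1]
finger_gap: 0.0255
finger_force: 50.0
```

Request:
move_arm --pt "0 0.01 0 0 0 0 1" --pt "0 0.01 0 0 0 0 1" --pt "0 0.01 0 0 0 0 1"

```text
time: 9.25
eef_pos: [0.4537, -0.0095, 0.0642]
eef_rot: [0.0, 0.641, 0.767, -0.0]
force: [0.2, -0.3, -3.4]
finger_gap: 0.026
finger_force: 50.0
```

Request:
move_arm --pt "0 0.01 0 0 0 0 1" --pt "0 0.01 0 0 0 0 1" --pt "0 0.01 0 0 0 0 1"

```text
time: 9.62
eef_pos: [0.4547, -0.0094, 0.0639]
eef_rot: [-0.001, 0.641, 0.767, -0.001]
force: [-5.2, -0.9, 0.5]
finger_gap: 0.0256
finger_force: 50.0
```

Request:
move_arm --pt "0 0.01 0 0 0 0 1" --pt "0 0.01 0 0 0 0 1" --pt "0 0 0 0 0 0 1"

```text
time: 10.0
eef_pos: [0.4548, -0.0093, 0.0636]
eef_rot: [-0.001, 0.641, 0.767, -0.002]
force: [-8.6, -1.4, 1.5]
finger_gap: 0.0254
finger_force: 50.0
```

Request:
move_arm --pt "0 0.01 0 0 0 0 1" --pt "0 0.01 0 0 0 0 1" --pt "0 0.01 0 0 0 0 1"

```text
time: 10.38
eef_pos: [0.4564, -0.0091, 0.0636]
eef_rot: [-0.001, 0.641, 0.767, -0.002]
force: [-10.4, -1.3, 2.3]
finger_gap: 0.0256
finger_force: 50.0
```

Request:
move_arm --pt "0 0.01 0 0 0 0 1" --pt "0 0.01 0 0 0 0 1" --pt "0 0.01 0 0 0 0 1"

```text
time: 10.75
eef_pos: [0.4577, -0.0088, 0.0634]
eef_rot: [-0.002, 0.641, 0.767, -0.002]
force: [-11.8, -2.3, 3.8]
finger_gap: 0.026
finger_force: 50.0
```

Request:
move_arm --pt "0 0.01 -0.01 0 0 0 1" --pt "0 0.01 0 0 0 0 1" --pt "0 0.01 -0.005 0 0 0 1" --pt "0 0.01 0 0 0 0 1"

```text
time: 11.25
eef_pos: [0.459, -0.0086, 0.0636]
eef_rot: [-0.003, 0.641, 0.767, -0.003]
force: [-12.7, -2.0, 0.5]
finger_gap: 0.0259
finger_force: 50.0
```

Request:
move_arm --pt "0 0.01 0 0 0 0 1" --pt "0 0.01 0 0 0 0 1" --pt "0 0.01 -0.005 0 0 0 1"

```text
time: 11.62
eef_pos: [0.4605, -0.0083, 0.0637]
eef_rot: [-0.003, 0.641, 0.767, -0.003]
force: [-12.8, -2.7, -2.3]
finger_gap: 0.0263
finger_force: 50.0
```

Request:
move_arm --pt "0 -0.05 0 0 0 0 1" --pt "0 -0.2 0 0 0 0 1" --pt "0 0 0 0 0 0 1" --pt "0 0 0 0 0 0 1"

```text
time: 12.12
eef_pos: [0.45, -0.0103, 0.0657]
eef_rot: [0.001, 0.641, 0.767, 0.0]
force: [-0.3, 0.1, -2.2]
finger_gap: 0.0259
finger_force: 50.0
```

```bash
cat > chk.py <<'E'
from pl import *
st()
b=np.radians(10.3);u=np.array([np.cos(b),np.sin(b)]);v=np.array([-u[1],u[0]])
p=manip.get_state()["eef_pos"][:2];print("tcp u,v",(p@u).round(4),(p@v).round(4))
for c in("top","side"):
    im,d=manip.get_image(c);P=cloud(c,d);save("z_"+c,im);im=im.astype(int)
    R,G,B=im[...,0],im[...,1],im[...,2];U=P[...,:2]@u;V=P[...,:2]@v;z=P[...,2]
    m0=(R>B+50)&(G>B+30)&(z>.02)&(z<.065)&(U>.475)&(U<.53)
    for n,vc in(("L",-.090),("R",-.2105)):
        m=m0&(abs(V-vc)<.025)
        if m.sum()>8: print(c,n,m.sum(),"pad u 5/50/95",np.percentile(U[m],[5,50,95]).round(4),"v",np.median(V[m]).round(4))
    m=(z>.04)&(z<.06)&(U>.49)&(U<.67)&(abs(V+.15)<.085)&(R>140)&(abs(R-B)<45)
    if m.sum()>100: r=cv2.minAreaRect(np.stack([U[m],V[m]],1).astype(np.float32)*1000);print(c,"slab",r)
E
python3 chk.py
```

```text
12.125 [ 0.45   -0.0103  0.0657] head 10.24 tz [ 0.001 -0.    -1.   ] F [-0.27  0.05 -2.15] gap 0.0259 49.999021058902144
tcp u,v 0.4409 -0.0906
top R 55 pad u 5/50/95 [0.4873 0.4936 0.4996] v -0.2105
top slab ((565.1756591796875, -157.75408935546875), (146.7764434814453, 123.33085632324219), 87.78264617919922)
side L 72 pad u 5/50/95 [0.4761 0.4966 0.5025] v -0.0776
side R 16 pad u 5/50/95 [0.4903 0.4954 0.4998] v -0.1982
side slab ((573.6350708007812, -147.15570068359375), (158.47213745117188, 142.70330810546875), 71.87499237060547)
```

Request:
move_arm --pt "0.5 -0.03 0 0 0 0 1" --pt "0.75 0 0 0 0 0 1" --pt "0.75 0 0 0 0 0 1" --pt "0 0 0 0 0 0 1" --pt "0 0.05 0 0 0 0 1" --pt "0 0.05 0 0 0 0 1" --pt "0 0 0 0 0 0 1"

```text
time: 13.1
eef_pos: [0.4328, 0.1079, 0.0653]
eef_rot: [-0.0, 0.642, 0.767, 0.0]
force: [-0.1, 0.7, -2.6]
finger_gap: 0.026
finger_force: 50.0
```

Request:
move_arm --pt "0 0.01 0 0 0 0 1" --pt "0 0.01 0 0 0 0 1" --pt "0 0.01 0 0 0 0 1" --pt "0 0.01 0 0 0 0 1"

```text
time: 13.6
eef_pos: [0.4348, 0.109, 0.0654]
eef_rot: [0.0, 0.641, 0.767, 0.0]
force: [0.6, 0.1, -3.4]
finger_gap: 0.0262
finger_force: 50.0
```

Request:
move_arm --pt "0 0.01 0 0 0 0 1" --pt "0 0.01 0 0 0 0 1" --pt "0 0.01 0 0 0 0 1"

```text
time: 13.98
eef_pos: [0.4365, 0.1093, 0.0653]
eef_rot: [0.0, 0.641, 0.767, -0.0]
force: [-0.3, -0.5, -2.5]
finger_gap: 0.0254
finger_force: 50.0
```

Request:
move_arm --pt "0 -0.18 0 0 0 0 1" --pt "-0.6 0 0 0 0 0 1" --pt "-0.8 0 0 0 0 0 1" --pt "-0.8 0 0 0 0 0 1" --pt "-0.8 0 0 0 0 0 1" --pt "-0.6 0 0 0 0 0 1" --pt "-0.4 0 0 0 0 0 1" --pt "0 0 0 0 0 0 1"

```text
time: 14.98
eef_pos: [0.4679, -0.1304, 0.0652]
eef_rot: [-0.0, 0.642, 0.766, -0.0]
force: [-0.4, 0.7, -3.0]
finger_gap: 0.0257
finger_force: 50.0
```

Run:
```python
from pl import *
st();b=np.radians(10.3);u=np.array([np.cos(b),np.sin(b)]);v=np.array([-u[1],u[0]])
p=manip.get_state()["eef_pos"][:2];print(p@u,p@v)
```

```text
14.975 [ 0.4679 -0.1304  0.0652] head 10.07 tz [-0. -0. -1.] F [-0.39  0.67 -2.98] gap 0.0257 49.99901672825217
0.4370092150747813 -0.21200007686577496
```

Request:
move_arm --pt "0 0.07 0 0 0 0.02 1" --pt "0.02 0.07 0 0 0 0 1" --pt "0 0.01 0 0 0 0 1" --pt "0 0.01 0 0 0 0 1"

```text
time: 15.48
eef_pos: [0.4778, -0.1255, 0.0653]
eef_rot: [-0.0, 0.642, 0.767, -0.0]
force: [0.7, 1.4, -2.3]
finger_gap: 0.0262
finger_force: 50.0
```

Request:
move_arm --pt "0 0.01 0 0 0 0 1" --pt "0 0.01 0 0 0 0 1" --pt "0 0.01 0 0 0 0 1"

```text
time: 15.85
eef_pos: [0.4782, -0.1257, 0.065]
eef_rot: [-0.001, 0.643, 0.766, -0.001]
force: [-8.1, 0.2, 1.0]
finger_gap: 0.0257
finger_force: 50.0
```

Request:
move_arm --pt "0 0.01 -0.005 0 0 0 1" --pt "0 0.01 0 0 0 0 1" --pt "0 0.01 -0.005 0 0 0 1"

```text
time: 16.23
eef_pos: [0.4788, -0.1256, 0.0651]
eef_rot: [-0.002, 0.643, 0.766, -0.002]
force: [-9.7, -0.4, -0.6]
finger_gap: 0.0257
finger_force: 50.0
```

Request:
move_arm --pt "0 0.015 -0.005 0 0 0 1" --pt "0 0.015 0 0 0 0 1" --pt "0 0.015 -0.005 0 0 0 1" --pt "0 0.015 0 0 0 0 1"

```text
time: 16.73
eef_pos: [0.4816, -0.1252, 0.0652]
eef_rot: [-0.003, 0.643, 0.766, -0.002]
force: [-11.4, -1.0, -1.0]
finger_gap: 0.0259
finger_force: 50.0
```

Request:
move_arm --pt "0 0.015 -0.005 0 0 0 1" --pt "0 0.015 0 0 0 0 1" --pt "0 0.015 -0.005 0 0 0 1" --pt "0 0.015 0 0 0 0 1"

```text
time: 17.23
eef_pos: [0.4843, -0.1247, 0.0653]
eef_rot: [-0.003, 0.643, 0.766, -0.003]
force: [-12.1, -2.5, -2.9]
finger_gap: 0.0253
finger_force: 50.0
```

Run:
```python
from pl import *
st();b=np.radians(10.3);u=np.array([np.cos(b),np.sin(b)]);v=np.array([-u[1],u[0]])
p=manip.get_state()["eef_pos"][:2];print(p@u,p@v)
```

```text
17.225 [ 0.4843 -0.1247  0.0653] head 10.0 tz [-0.009 -0.    -1.   ] F [-12.08  -2.51  -2.86] gap 0.0253 50.012781294062734
0.45420648525557306 -0.20929030554254793
```

Request:
move_arm --pt "0 0.015 -0.005 0 0 0 1" --pt "0 0.015 0 0 0 0 1" --pt "0 0.015 0 0 0 0 1" --pt "0 0 0 0 0 0 1"

```text
time: 17.73
eef_pos: [0.4868, -0.1242, 0.0654]
eef_rot: [-0.003, 0.643, 0.766, -0.003]
force: [-11.8, -1.1, -5.9]
finger_gap: 0.0255
finger_force: 50.0
```

Request:
move_arm --pt "0 -0.08 0 0 0 0 1" --pt "0 -0.12 0 0 0 0 1" --pt "0 0 0 0 0 0 1" --pt "0 0 0 0 0 0 1"

```text
time: 18.23
eef_pos: [0.4797, -0.1257, 0.0678]
eef_rot: [0.0, 0.642, 0.766, 0.0]
force: [-0.1, -0.6, -3.4]
finger_gap: 0.0259
finger_force: 50.0
```

```bash
python3 chk.py
```

```text
18.225 [ 0.4797 -0.1257  0.0678] head 10.04 tz [ 0.001 -0.    -1.   ] F [-0.05 -0.6  -3.36] gap 0.0259 49.99910870566964
tcp u,v 0.4495 -0.2095
top L 58 pad u 5/50/95 [0.4905 0.4967 0.5035] v -0.0911
top slab ((568.82666015625, -143.79888916015625), (126.90570831298828, 140.6139678955078), 0.7160703539848328)
side L 74 pad u 5/50/95 [0.4907 0.4965 0.5034] v -0.0815
side R 71 pad u 5/50/95 [0.4814 0.4994 0.5061] v -0.1966
side slab ((581.003662109375, -150.13766479492188), (169.28221130371094, 158.6318359375), 87.46994018554688)
```

Request:
move_arm --pt "0 -0.1 0.03 0 0 -0.03 1" --pt "0.5 0 0 0 0 0 1" --pt "0.8 0 0 0 0 0 1" --pt "0.7 0 0 0 0 0 1" --pt "0 0 0 0 0 0 1" --pt "0 0.05 0 0 0 0 1" --pt "0 0 0 0 0 0 1"

```text
time: 19.2
eef_pos: [0.4551, -0.0092, 0.0656]
eef_rot: [0.0, 0.641, 0.767, 0.0]
force: [-0.4, 0.1, -3.0]
finger_gap: 0.0258
finger_force: 50.0
```

```bash
cat > uv.py <<'E'
from pl import *
st();b=np.radians(10.3);u=np.array([np.cos(b),np.sin(b)]);v=np.array([-u[1],u[0]])
p=manip.get_state()["eef_pos"][:2];print((p@u).round(4),(p@v).round(4))
E
python3 uv.py
```

```text
19.2 [ 0.4551 -0.0092  0.0656] head 10.25 tz [ 0. -0. -1.] F [-0.36  0.13 -2.99] gap 0.0258 49.99912249390036
0.4461 -0.0904
```

Request:
move_arm --pt "0 0.03 0 0 0 0 1" --pt "0 0.02 0 0 0 0 1" --pt "0 0.01 0 0 0 0 1" --pt "0 0.01 0 0 0 0 1" --pt "0 0.01 0 0 0 0 1" --pt "0 0.01 0 0 0 0 1"

```text
time: 19.95
eef_pos: [0.4596, -0.0073, 0.0655]
eef_rot: [-0.0, 0.64, 0.768, -0.0]
force: [-3.6, -0.5, -0.7]
finger_gap: 0.0257
finger_force: 50.0
```

Request:
move_arm --pt "0 0.01 0 0 0 0 1" --pt "0 0.01 0 0 0 0 1" --pt "0 0.01 -0.005 0 0 0 1" --pt "0 0.01 0 0 0 0 1"

```text
time: 20.45
eef_pos: [0.4603, -0.0071, 0.0652]
eef_rot: [-0.001, 0.64, 0.768, -0.002]
force: [-9.0, -1.4, 2.4]
finger_gap: 0.0261
finger_force: 50.0
```

Request:
move_arm --pt "0 0.015 -0.005 0 0 0 1" --pt "0 0.015 0 0 0 0 1" --pt "0 0.015 -0.005 0 0 0 1" --pt "0 0.015 0 0 0 0 1"

```text
time: 20.95
eef_pos: [0.4633, -0.0067, 0.0654]
eef_rot: [-0.002, 0.641, 0.768, -0.002]
force: [-9.7, -2.8, -1.0]
finger_gap: 0.026
finger_force: 50.0
```

```bash
python3 uv.py
```

```text
20.95 [ 0.4633 -0.0067  0.0654] head 10.33 tz [-0.006 -0.001 -1.   ] F [-9.66 -2.85 -0.95] gap 0.026 50.00365591607988
0.4546 -0.0895
```

Request:
move_arm --pt "0 0.015 -0.005 0 0 0 1" --pt "0 0.015 0 0 0 0 1" --pt "0 0.015 -0.005 0 0 0 1" --pt "0 0.015 0 0 0 0 1"

```text
time: 21.45
eef_pos: [0.4661, -0.0063, 0.0655]
eef_rot: [-0.002, 0.641, 0.768, -0.003]
force: [-10.0, -2.6, -3.5]
finger_gap: 0.0258
finger_force: 50.0
```

Request:
move_arm --pt "0 0.015 0 0 0 0 1" --pt "0 0.015 0 0 0 0 1" --pt "0 0.015 0 0 0 0 1" --pt "0 0 0 0 0 0 1"

```text
time: 21.95
eef_pos: [0.4686, -0.0061, 0.0655]
eef_rot: [-0.003, 0.641, 0.768, -0.003]
force: [-11.2, -2.9, -2.5]
finger_gap: 0.0255
finger_force: 50.0
```

```bash
python3 uv.py
```

```text
21.95 [ 0.4686 -0.0061  0.0655] head 10.28 tz [-0.008 -0.001 -1.   ] F [-11.18  -2.92  -2.54] gap 0.0255 50.01519567333162
0.4599 -0.0897
```

Request:
move_arm --pt "0 -0.08 0 0 0 0 1" --pt "0 -0.16 0 0 0 0 1" --pt "-0.5 0 0 0 0 0 1" --pt "-0.8 0 0 0 0 0 1" --pt "-0.7 0 0 0 0 0 1" --pt "0 0 0 0 0 0 1" --pt "0 0 0 0 0 0 1"

```text
time: 22.82
eef_pos: [0.4795, -0.125, 0.0673]
eef_rot: [0.0, 0.64, 0.768, 0.0]
force: [0.3, 1.1, -2.4]
finger_gap: 0.0257
finger_force: 50.0
```

```bash
python3 uv.py
```

```text
22.825 [ 0.4795 -0.125   0.0673] head 10.35 tz [ 0.001  0.    -1.   ] F [ 0.34  1.06 -2.38] gap 0.0257 49.999362523667514
0.4495 -0.2088
```

Request:
move_arm --pt "-0.02 0.05 0.02 0 0 0 1" --pt "0 0.035 0 0 0 0 1" --pt "0 0.01 0 0 0 0 1" --pt "0 0.01 0 0 0 0 1" --pt "0 0.01 0 0 0 0 1" --pt "0 0.01 0 0 0 0 1"

```text
time: 23.58
eef_pos: [0.4869, -0.1254, 0.0659]
eef_rot: [-0.0, 0.64, 0.768, -0.0]
force: [-2.1, 0.6, -2.1]
finger_gap: 0.0256
finger_force: 50.0
```

Request:
move_arm --pt "0 0.01 0 0 0 0 1" --pt "0 0.01 0 0 0 0 1" --pt "0 0.01 -0.005 0 0 0 1" --pt "0 0.01 -0.005 0 0 0 1"

```text
time: 24.08
eef_pos: [0.4872, -0.1254, 0.0658]
eef_rot: [-0.002, 0.641, 0.768, -0.002]
force: [-9.8, -1.7, -0.8]
finger_gap: 0.0256
finger_force: 50.0
```

Request:
move_arm --pt "0 0.015 0 0 0 0 1" --pt "0 0.015 -0.005 0 0 0 1" --pt "0 0.015 0 0 0 0 1" --pt "0 0.015 -0.005 0 0 0 1"

```text
time: 24.58
eef_pos: [0.4901, -0.1249, 0.0659]
eef_rot: [-0.002, 0.641, 0.768, -0.002]
force: [-10.5, -1.6, -3.9]
finger_gap: 0.0257
finger_force: 50.0
```

```bash
python3 uv.py
```

```text
24.575 [ 0.4901 -0.1249  0.0659] head 10.3 tz [-0.006 -0.    -1.   ] F [-10.5   -1.6   -3.94] gap 0.0257 50.002182740718126
0.4599 -0.2105
```

Request:
move_arm --pt "0 0.015 0 0 0 0 1" --pt "0 0.015 0 0 0 0 1" --pt "0 0.015 0 0 0 0 1"

```text
time: 24.95
eef_pos: [0.4923, -0.1246, 0.0659]
eef_rot: [-0.003, 0.641, 0.768, -0.002]
force: [-12.2, -2.9, 0.2]
finger_gap: 0.0255
finger_force: 50.0
```

Request:
move_arm --pt "0 0.006 0 0 0 0 1" --pt "0 0.006 0 0 0 0 1" --pt "0 0.006 0 0 0 0 1"

```text
time: 25.32
eef_pos: [0.4933, -0.1244, 0.0658]
eef_rot: [-0.003, 0.641, 0.768, -0.003]
force: [-12.9, -1.5, -0.1]
finger_gap: 0.0257
finger_force: 50.0
```

Request:
move_arm --pt "0 0.005 0 0 0 0 1" --pt "0 0.005 0 0 0 0 1"

```text
time: 25.58
eef_pos: [0.4939, -0.1243, 0.0659]
eef_rot: [-0.003, 0.641, 0.768, -0.003]
force: [-11.9, -2.0, 0.8]
finger_gap: 0.0256
finger_force: 50.0
```

```bash
python3 uv.py
```

```text
25.575 [ 0.4939 -0.1243  0.0659] head 10.31 tz [-0.007 -0.001 -1.   ] F [-11.93  -2.03   0.76] gap 0.0256 50.01106539275497
0.4637 -0.2106
```

Still sliding; creep toward the stop.

Request:
move_arm --pt "0 0.005 0 0 0 0 1" --pt "0 0.005 0 0 0 0 1"

```text
time: 25.82
eef_pos: [0.4945, -0.1241, 0.0658]
eef_rot: [-0.003, 0.641, 0.768, -0.003]
force: [-11.2, -2.3, 0.6]
finger_gap: 0.0256
finger_force: 50.0
```

Request:
move_arm --pt "0 0.005 0 0 0 0 1" --pt "0 0.005 0 0 0 0 1"

```text
time: 26.08
eef_pos: [0.4949, -0.1241, 0.0658]
eef_rot: [-0.003, 0.641, 0.768, -0.003]
force: [-13.4, -2.1, 1.7]
finger_gap: 0.0261
finger_force: 50.0
```

```bash
python3 uv.py
```

```text
26.075 [ 0.4949 -0.1241  0.0658] head 10.31 tz [-0.008 -0.001 -1.   ] F [-13.37  -2.11   1.75] gap 0.0261 50.01429744064808
0.4647 -0.2106
```

Request:
move_arm --pt "0 0.005 0 0 0 0 1" --pt "0 0 0 0 0 0 1"

```text
time: 26.32
eef_pos: [0.495, -0.1241, 0.0658]
eef_rot: [-0.003, 0.641, 0.768, -0.003]
force: [-13.8, -1.9, 2.4]
finger_gap: 0.0257
finger_force: 50.0
```

Request:
move_arm --pt "0 0.005 0 0 0 0 1" --pt "0 0 0 0 0 0 1"

```text
time: 26.58
eef_pos: [0.495, -0.1241, 0.0658]
eef_rot: [-0.003, 0.641, 0.768, -0.003]
force: [-15.9, -2.3, 4.1]
finger_gap: 0.0254
finger_force: 50.0
```

Request:
move_arm --pt "0 -0.08 0 0 0 0 1" --pt "0 -0.18 0 0 0 0 1" --pt "0.5 0 0 0 0 0 1" --pt "0.8 0 0 0 0 0 1" --pt "0.7 0 0 0 0 0 1" --pt "0 0 0 0 0 0 1" --pt "0 0 0 0 0 0 1"

```text
time: 27.45
eef_pos: [0.4624, -0.0087, 0.0674]
eef_rot: [0.001, 0.641, 0.768, 0.0]
force: [0.4, -0.1, -3.2]
finger_gap: 0.0258
finger_force: 50.0
```

```bash
python3 chk.py
```

```text
27.45 [ 0.4624 -0.0087  0.0674] head 10.34 tz [ 0.001 -0.001 -1.   ] F [ 0.41 -0.11 -3.24] gap 0.0258 49.99901790171862
tcp u,v 0.4534 -0.0912
top R 56 pad u 5/50/95 [0.5036 0.5103 0.5166] v -0.211
top slab ((577.5484619140625, -154.57920837402344), (124.20186614990234, 144.81674194335938), 2.4145803451538086)
side L 87 pad u 5/50/95 [0.485  0.5023 0.509 ] v -0.0783
side R 19 pad u 5/50/95 [0.5057 0.5117 0.5153] v -0.1997
side slab ((591.0826416015625, -152.18453979492188), (168.03321838378906, 144.98947143554688), 14.624401092529297)
```

Request:
move_arm --pt "0 0.05 0.02 0 0 0 1" --pt "0 0.025 0 0 0 0 1" --pt "0 0.01 0 0 0 0 1" --pt "0 0.01 0 0 0 0 1" --pt "0 0.01 0 0 0 0 1" --pt "0 0.01 0 0 0 0 1"

```text
time: 28.3
eef_pos: [0.4681, -0.007, 0.0657]
eef_rot: [-0.001, 0.64, 0.768, -0.001]
force: [-6.6, -1.0, 2.1]
finger_gap: 0.026
finger_force: 50.0
```

Request:
move_arm --pt "0 0.01 0 0 0 0 1" --pt "0 0.01 0 0 0 0 1" --pt "0 0.01 -0.005 0 0 0 1" --pt "0 0.01 -0.005 0 0 0 1"

```text
time: 28.8
eef_pos: [0.4688, -0.0069, 0.0656]
eef_rot: [-0.002, 0.641, 0.768, -0.002]
force: [-10.0, -1.5, -1.2]
finger_gap: 0.0259
finger_force: 50.0
```

Request:
move_arm --pt "0 0.01 0 0 0 0 1" --pt "0 0.01 -0.005 0 0 0 1" --pt "0 0.01 0 0 0 0 1" --pt "0 0.01 0 0 0 0 1"

```text
time: 29.3
eef_pos: [0.4709, -0.0067, 0.0656]
eef_rot: [-0.002, 0.641, 0.768, -0.002]
force: [-9.3, -2.4, -1.0]
finger_gap: 0.0259
finger_force: 50.0
```

```bash
python3 uv.py
```

```text
29.3 [ 0.4709 -0.0067  0.0656] head 10.33 tz [-0.006 -0.001 -1.   ] F [-9.25 -2.39 -1.02] gap 0.0259 50.00353355426341
0.4621 -0.0907
```

2.7 mm to go.

Request:
move_arm --pt "0 0.01 0 0 0 0 1" --pt "0 0.01 0 0 0 0 1" --pt "0 0.01 0 0 0 0 1"

```text
time: 29.68
eef_pos: [0.4727, -0.0066, 0.0656]
eef_rot: [-0.002, 0.641, 0.768, -0.002]
force: [-10.3, -3.3, -2.8]
finger_gap: 0.026
finger_force: 50.0
```

Request:
move_arm --pt "0 0.005 0 0 0 0 1" --pt "0 0.005 0 0 0 0 1" --pt "0 0 0 0 0 0 1"

```text
time: 30.05
eef_pos: [0.4733, -0.0065, 0.0656]
eef_rot: [-0.002, 0.641, 0.768, -0.003]
force: [-9.7, -3.4, -1.2]
finger_gap: 0.0259
finger_force: 50.0
```

Request:
move_arm --pt "0 0.005 0 0 0 0 1" --pt "0 0 0 0 0 0 1"

```text
time: 30.3
eef_pos: [0.4735, -0.0065, 0.0656]
eef_rot: [-0.002, 0.641, 0.768, -0.003]
force: [-10.5, -3.8, -2.1]
finger_gap: 0.0253
finger_force: 50.0
```

Request:
move_arm --pt "0 0.005 0 0 0 0 1" --pt "0 0 0 0 0 0 1"

```text
time: 30.55
eef_pos: [0.4737, -0.0065, 0.0656]
eef_rot: [-0.002, 0.641, 0.768, -0.003]
force: [-10.3, -3.4, -1.3]
finger_gap: 0.0257
finger_force: 50.0
```

Request:
move_arm --pt "0 0.005 0 0 0 0 1" --pt "0 0 0 0 0 0 1"

```text
time: 30.8
eef_pos: [0.4738, -0.0065, 0.0656]
eef_rot: [-0.002, 0.641, 0.768, -0.003]
force: [-11.7, -4.0, 0.3]
finger_gap: 0.0256
finger_force: 50.0
```

Request:
move_arm --pt "0 0.005 0 0 0 0 1" --pt "0 0 0 0 0 0 1"

```text
time: 31.05
eef_pos: [0.4739, -0.0064, 0.0656]
eef_rot: [-0.002, 0.641, 0.768, -0.003]
force: [-12.8, -4.1, 1.6]
finger_gap: 0.0259
finger_force: 50.0
```

Request:
move_arm --pt "0 0.005 0 0 0 0 1" --pt "0 0 0 0 0 0 1"

```text
time: 31.3
eef_pos: [0.4739, -0.0064, 0.0656]
eef_rot: [-0.002, 0.641, 0.768, -0.003]
force: [-14.5, -3.9, 3.2]
finger_gap: 0.0256
finger_force: 50.0
```

```bash
python3 uv.py
```

```text
31.3 [ 0.4739 -0.0064  0.0656] head 10.3 tz [-0.008 -0.002 -1.   ] F [-14.54  -3.89   3.23] gap 0.0256 50.000967043451965
0.4651 -0.0911
```

Request:
move_arm --pt "0 -0.08 0 0 0 0 1" --pt "0 -0.3 0 0 0 0 1" --pt "0 -0.3 -0.3 0 0 0 1" --pt "0 0 -0.6 0 0 0 1" --pt "0 0 -0.5 0 0 0 1" --pt "0 0 0 0 0 0 1" --pt "0 0 0 0 0 0 1"

```text
time: 32.17
eef_pos: [0.4372, -0.0125, 0.1501]
eef_rot: [-0.0, 0.64, 0.768, -0.0]
force: [-0.5, -0.3, -3.8]
finger_gap: 0.0257
finger_force: 50.0
```

```bash
python3 chk.py
python3 - <<'E'
from pl import *
plan([(.4905,.298,.145,25,9),(.4905,.298,.0580,25,4)])
import cv2
t=cv2.imread("pics/z_top.png");cv2.imwrite("pics/t3.png",cv2.resize(t[130:250,220:400],(798,532),interpolation=cv2.INTER_CUBIC))
E
```

```text
32.175 [ 0.4372 -0.0125  0.1501] head 10.35 tz [-0. -0. -1.] F [-0.54 -0.31 -3.76] gap 0.0257 49.999178778380156
tcp u,v 0.4279 -0.0905
top R 56 pad u 5/50/95 [0.5042 0.5106 0.5168] v -0.2128
top slab ((579.8644409179688, -156.55601501464844), (124.60675811767578, 144.47703552246094), 0.3263886272907257)
side L 66 pad u 5/50/95 [0.5042 0.5096 0.5154] v -0.0829
side R 51 pad u 5/50/95 [0.5054 0.5093 0.5152] v -0.2006
side slab ((591.3369750976562, -157.61880493164062), (159.191162109375, 144.79823303222656), 8.121768951416016)
[0.55, 0.2, 0.01, 0.0, 0.0, -0.16]
[0.54, 0.22, 0.01, 0.0, 0.0, -0.16]
[0.54, 0.23, 0.01, 0.0, 0.0, -0.16]
[0.53, 0.25, 0.01, 0.0, 0.0, -0.16]
[0.52, 0.26, 0.01, 0.0, 0.0, -0.16]
[0.51, 0.27, 0.01, 0.0, 0.0, -0.17]
[0.51, 0.29, 0.01, 0.0, 0.0, -0.16]
[0.5, 0.31, 0.0, 0.0, 0.0, -0.17]
[0.48, 0.32, 0.01, -0.01, -0.01, -0.16]
-> [0.4908 0.298  0.1449]
[0.0, 0.0, 0.36, 0.0, 0.0, 0.0]
[0.0, 0.0, 0.36, 0.0, 0.0, 0.0]
[0.0, 0.0, 0.36, 0.0, 0.0, 0.0]
[0.0, -0.01, 0.37, 0.0, 0.0, 0.0]
-> [0.4903 0.2977 0.0579]
```

View pics/t3.png

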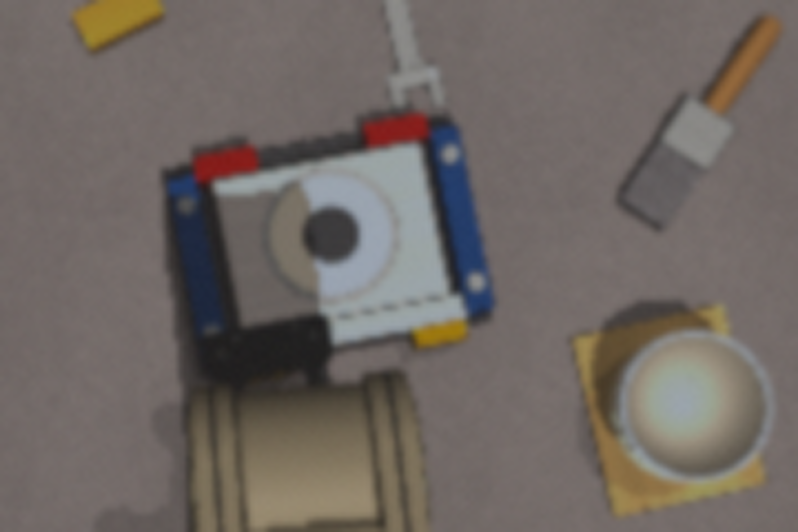

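The picture shows the slab touching both red stops (about (225,178) and (395,143)) and standing square. Now I put the mallet back.

Request:
move_arm --pt "0.55 0.2 0 0 0 -0.16 1" --pt "0.54 0.22 0.01 0 0 -0.16 1" --pt "0.54 0.23 0.01 0 0 -0.16 1" --pt "0.53 0.25 0.01 0 0 -0.16 1" --pt "0.52 0.26 0.01 0 0 -0.16 1" --pt "0.51 0.27 0.01 0 0 -0.17 1" --pt "0.51 0.29 0.01 0 0 -0.16 1" --pt "0.5 0.31 0 0 0 -0.17 1"

```text
time: 33.28
eef_pos: [0.485, 0.2648, 0.1459]
eef_rot: [-0.001, 0.549, 0.836, -0.001]
force: [0.5, -1.0, -2.8]
finger_gap: 0.0255
finger_force: 50.0
```

Request:
move_arm --pt "0.48 0.32 0 0 0 -0.16 1" --pt "0 0 0.36 0 0 0 1" --pt "0 0 0.36 0 0 0 1" --pt "0 0 0.36 0 0 0 1" --pt "0 0 0.2 0 0 0 1" --pt "0 0 0 0 0 0 1" --pt "0 0 0 0 0 0 1"

```text
time: 34.15
eef_pos: [0.4919, 0.2981, 0.0712]
eef_rot: [0.0, 0.538, 0.843, 0.0]
force: [0.0, 0.3, -2.9]
finger_gap: 0.0258
finger_force: 50.0
```

Run:
```python
from pl import *
st()
for c in ("side",):
    im,d=manip.get_image(c);P=cloud(c,d);save("p_"+c,im)
    x,y,z=P[...,0],P[...,1],P[...,2]
    m=(x>.42)&(x<.56)&(y>.22)&(y<.38)&(z>.002)&(z<.075)
    im=im.astype(int);m&=(im[...,0]>im[...,2]+40)
    print(m.sum(),np.percentile(P[m],[1,5,50,95],axis=0).round(4).tolist())
```

```text
34.15 [0.4919 0.2981 0.0712] head 24.93 tz [ 0.001  0.    -1.   ] F [ 0.01  0.34 -2.87] gap 0.0258 49.999035419896245
392 [[0.4522, 0.28, 0.007], [0.4548, 0.2888, 0.0273], [0.4854, 0.3117, 0.0571], [0.5196, 0.3299, 0.0628]]
```

Request:
move_arm --pt "0 0 0.12 0 0 0 1" --pt "0 0 0.08 0 0 0 1" --pt "0 0 0.03 0 0 0 1" --pt "0 0 0.01 0 0 0 1" --pt "0 0 0 0 0 0 1"

```text
time: 34.83
eef_pos: [0.4915, 0.298, 0.0561]
eef_rot: [0.0, 0.538, 0.843, 0.0]
force: [-0.3, -0.1, -4.4]
finger_gap: 0.026
finger_force: 50.0
```

Request:
move_arm --pt "0 0 0.01 0 0 0 1" --pt "0 0 0.01 0 0 0 1" --pt "0 0 0 0 0 0 1"

```text
time: 35.2
eef_pos: [0.4916, 0.298, 0.0556]
eef_rot: [0.0, 0.538, 0.843, 0.0]
force: [-3.4, -2.6, 6.2]
finger_gap: 0.0259
finger_force: 50.0
```

Standing on the mat; release by opening gradually, then rise.

Request:
move_arm --pt "0 0 0 0 0 0 -1" --pt "0 0 0 0 0 0 -1" --pt "0 0 0 0 0 0 -1" --pt "0 0 0 0 0 0 -1" --pt "0 0 0 0 0 0 -1" --pt "0 0 0 0 0 0 -1"

```text
time: 35.95
eef_pos: [0.4915, 0.2979, 0.0548]
eef_rot: [0.0, 0.538, 0.843, -0.0]
force: [0.4, 1.0, 0.5]
finger_gap: 0.0778
finger_force: 0.0
```

Request:
move_arm --pt "0 0 -0.2 0 0 0 -1" --pt "0 0 -0.5 0 0 0 -1" --pt "0 0 -0.7 0 0 0 -1" --pt "0 0 -0.7 0 0 0 -1" --pt "0 0 -0.5 0 0 0 -1" --pt "0 0 0 0 0 0 -1" --pt "0 0 0 0 0 0 -1"

```text
time: 36.83
eef_pos: [0.4913, 0.2978, 0.2107]
eef_rot: [0.0, 0.538, 0.843, -0.0]
force: [0.2, 0.7, 0.3]
finger_gap: 0.0868
finger_force: 0.0
```

```bash
python3 - <<'E'
from pl import *
st()
im,d=manip.get_image("wrist");P=cloud("wrist",d)
x,y,z=P[...,0],P[...,1],P[...,2]
for a,b,n in((.035,.052,"head"),(.09,.115,"handle")):
    m=(x>.4)&(x<.57)&(y>.2)&(y<.38)&(z>a)&(z<b)
    if m.sum()>20: print(n,m.sum(),cv2.minAreaRect((P[m][:,:2]*1000).astype(np.float32)),np.nanmedian(z[m]))
im,d=manip.get_image("side");cv2.imwrite("pics/f.png",cv2.resize(im[120:420,160:400,::-1],(480,600)))
E
python3 chk.py
```

```text
36.825 [0.4913 0.2978 0.2107] head 24.95 tz [-0. -0. -1.] F [0.16 0.67 0.32] gap 0.0868 0.0
head 1961 ((489.7262878417969, 299.981689453125), (76.01024627685547, 39.79155731201172), 24.579832077026367) 0.04372652230375862
handle 893 ((490.03326416015625, 299.7310791015625), (25.6369571685791, 22.53849220275879), 25.08011245727539) 0.10553861772415712
36.925 [0.4911 0.2976 0.21  ] head 24.95 tz [-0.001 -0.001 -1.   ] F [ 0.22 -0.2  -0.74] gap 0.0868 0.0
tcp u,v 0.5364 0.205
top L 55 pad u 5/50/95 [0.5038 0.5103 0.5163] v -0.0927
top R 55 pad u 5/50/95 [0.5042 0.5109 0.5169] v -0.2134
top slab ((580.045654296875, -152.7186279296875), (124.29266357421875, 152.8141326904297), 0.27150118350982666)
side L 14 pad u 5/50/95 [0.5039 0.5053 0.5082] v -0.1083
side R 27 pad u 5/50/95 [0.5055 0.5087 0.5148] v -0.1966
```

View pics/f.png

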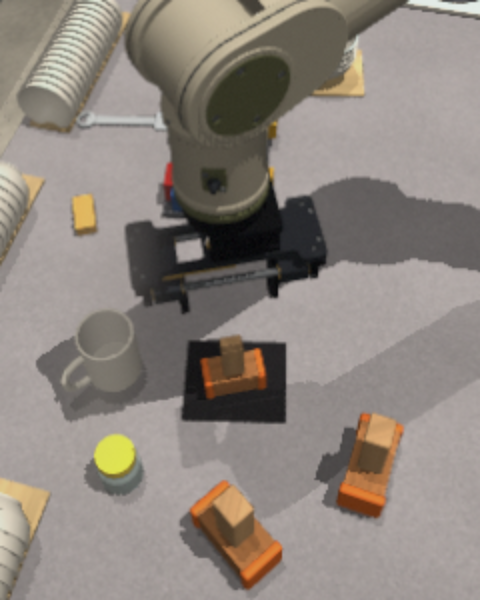

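The mallet stands upright in the middle of the mat with the gripper clear, and both pads are level at their stops.

```bash
python3 -c "
from rig import manip
print(manip.sign_off())"
```

```text
the job is handed in; nothing more can be done
None
```

I tapped both sides of the insert home against the red stops (highest force I read was about 17 N), stood the mallet upright in the middle of its mat and let go, then handed the job in at about 37 s; the judge gave no verdict back.

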